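# Weigh the spent wound filter and lay it in the return tray

## Task

Slide the spent wound filter cartridge (blue end caps) straight up off its upright post and stand it on end, wholly on the round pan of the balance; let go of it for a full second so that it is weighed. Then take it again and lay it down on its side in the grey return tray, resting along the two cradle bars, and let go. Do not drop or topple it, and leave the new white filter and the other loose things where they are.

Things in the scene. Friction and masses are not known exactly. Their poses are not given: they have to be found in the camera images.
- filter: The spent filter cartridge: a tan yarn-wound tube with blue end caps, 54 mm outside diameter (straight all along), 110 mm long, with a straight through bore of 28 mm, about 0.25 kg, loose. Its origin is the centre of its lower end face; its own z is the tube's axis, pointing to the other end (up at the start). At the start it stands over the filter head's post, resting on the block.
- filter_mid (a point): Middle of the spent filter, on its axis, 55 mm from each end.
- filter_head: The filter head, fixed: an aluminium block 130 x 130 x 30 mm with an upright steel post of 21 mm diameter at its centre, and round the post a black rubber rim 112 mm outside, 10 mm high. Origin at the centre of the underside, z up. The block's top is at 30 mm; two short side ports with blue caps stick out 30 mm along its y, near the bottom.
- post_tip (a point): Top of the post (its tip is tapered over the last 12 mm), 147 mm above the table, 7 mm above the top of the seated filter. The filter must rise 117 mm to clear it.
- balance: A white bench balance, fixed: housing 200 (its x) x 170 (its y) x 48 mm high, with a display at its -x edge. Its origin is on the table below the centre of the round pan; the housing reaches 125 mm to -x and 75 mm to +x from there.
- pan (a point): Centre of the upper face of the balance's round steel pan, 130 mm in diameter, 60 mm above the table. The pan is rigid.
- tray: The grey return tray, fixed: open, 140 (its x) x 200 (its y) mm, walls 5 mm thick and 22 mm high. Two steel bars of 10 mm diameter run along its y the whole inside length, 36 mm apart between their centre lines, their tops 25 mm above the table. The filter lies along y in the groove between the bars. Origin at the centre of the underside, z up.
- cradle (a point): Middle of the cradle: where the filter's middle is when it lies on both bars at mid-length, 46.5 mm above the table. Its axes are the tray's: y along the bars.
- new_filter: Bystander, loose: a new filter of the same size, off-white with white end caps, standing on the table. Origin at the centre of its lower end.
- amber_bottle: Bystander, loose: brown bottle, 66 mm diameter, 135 mm high. Origin at the underside.
- beaker: Bystander, loose: glass beaker, 72 mm diameter, 85 mm high. Origin at the underside.
- jar: Bystander, loose: glass jar with a blue cap, 64 mm diameter, 70 mm high. Origin at the underside.
- tin: Bystander, loose: flat grey tin, 70 mm diameter, 35 mm high. Origin at the underside.
- flask: Bystander, loose: round flask with a blue stopper in a cork ring, 100 mm diameter, 152 mm high. Origin at the underside.
There are look-alikes about, which are no part of the job. What is shaped like the filter but purple, red or yellow is not meant.

How it is judged:
By the outcome, as a careful person would: the job done as asked, in the order asked, and still so for the second after the job is handed in, with the robot touching nothing.
It also fails if it takes over 50 s, if anything falls off the work surface, if the arm or the gripper's body presses on something with over 40 N, if the wrist force passes 120 N, or if a joint passes its speed limit or range.

## Robot

A 7-joint arm with a two-finger parallel gripper is mounted at the origin on the work surface. World frame = base frame: x ahead of the robot, y to its left, z up, the work surface at z = 0. Lengths are in m, angles in rad, forces in N, time in s.
With the tool pointing down it reaches from about 0.4 to 0.85 m from the base axis. Payload 6.9 kg.
Tool frame: the origin (TCP) lies midway between the tips of the shut fingers; the grasp point (between the pads) lies behind it (ctrl.pinch_z is the z of the grasp point in the tool frame, in m); z points along the fingers, y is the direction in which the jaws open and shut (so a half turn about z gives the same grasp; the last joint's range is limited). The gripper opens to 85 mm and grips with 20 to 120 N. Pads are 22 mm wide; open, the fingers measure 114 mm over their backs; the gripper's body (76 mm by 85 mm) begins 54 mm behind the grasp point. The pads swing forward as they close: fully open they stand 13 mm farther back than shut.
Start: joints at [1.308, 0.507, -0.238, 1.5, 0.126, 1.149, -0.155], TCP at [0.225, -0.583, 0.231] pointing down, gripper open.
Joint ranges: [-3.08, 3.08], [-0.24, 2.05], [-1.43, 1.35], [0, 2.5], [-1.52, 4.66], [0.17, 1.96], [-2.89, 2.89]. Speed limits (rad/s): [2.39, 2.39, 3.14, 3.14, 3.14, 3.14, 3.14].

## Interface

Orientations are given as a unit quaternion [w, x, y, z].
In Python, from station import ctrl, get_state, vision, ticket, models gives the robot as it stands. Calls block until the motion is done:
- ctrl.movep(position, orientation): joint-space move of the TCP to a pose.
- ctrl.movel(position, frame=None, max_speed=0.15): straight line of the TCP; frame=None keeps the orientation; max_speed is the mean speed in m/s.
- ctrl.set_joints(angles): joint-space move.
- ctrl.ungrasp() and ctrl.close_gripper(force=None): open the fingers fully, or close them until they stop; force is the grip in N (None keeps the last).
- ctrl.pause(seconds).
- ctrl.ik(position, orientation): joint angles nearest the present ones, or None.
- get_state(): the state.
- vision.grab_frame(name): name is "scene" or "side" or "wrist"; returns (picture, depth): 420x560x3 uint8, blue, green, red; 420x560 float32, m along the optical axis (not along the pixel's ray), 0 where there is no reading.
- vision.camera_info(name): a dict with "mtx" (3x3 intrinsics, pixels), "R" (3x3) and "t" (3): a world point X has camera coordinates R X + t; the wrist camera has in their place "hand_eye" (4x4, takes a point from camera to tool coordinates, whose origin is the TCP and whose axes are the flange's). Camera axes: x right, y down, z forward; pixel columns grow to the right and rows downward; lengths in m; the calibration is good to about 2 mm. A picture is of the moment at which its call begins: read the wrist's pose just before it. camera_info takes no time and is no camera call.
A pose or a line that the arm cannot do raises ctrl.Unreachable and nothing moves.
- ticket.close_job(): hands the job in, once; it reports no verdict.
Trained networks look in the newest picture that a camera, given by its name, has taken for a name from the list of things; names that differ only in an ending like _2 or _b are one class to them, and where a whole thing is asked for, a point or a joint stands for the part that bears it (a point fixed in the world has none). Each returns a list of dicts, best first, with "p" (0 to 1); they miss things now and then, are a little off and sometimes report something else, mostly with a low value. They report only what shows in the picture. A call takes as long as a camera call. They do not tell look-alikes from the thing itself.
- models.recognise(camera, target): "point" ([column, row] in pixels, amid what is visible of it).
- models.masks_of(camera, target): "mask" (420x560 bool, what is visible of it) and "point" ([column, row] in pixels, amid what is visible of it).
The state is a dict: "time": time; "qpos": joint angles; "qd": joint speeds; "tau": joint torques, N m; "tcp_pos": TCP position; "eef_rot": TCP orientation; "contact_force": force on the tool from outside, world axes, zero at the start; "wrist_torque": the same for the moment, N m; "width": finger opening in m.
Only numpy, scipy, OpenCV 4.12 (cv2) and the standard library are available. Lean on these libraries where they do the work, as an engineer would, in place of code of your own. Each camera call takes 0.05 s, during which the arm holds its last target.

## Working session

There is one attempt and no reset: what is moved stays moved. The work goes in short steps, each a Python script; the robot and the scene stay as the last script left them, time stands still between calls to the robot, and variables do not carry over. Pictures are saved under pics/ and viewed, and the job is handed in when it is done.

```bash
ls; mkdir -p pics; python3 - <<'E'
from station import ctrl, get_state, vision, models
import cv2, numpy as np
s=get_state(); print({k:np.round(v,3) for k,v in s.items()}, ctrl.pinch_z)
for n in ["scene","side"]:
    p,d=vision.grab_frame(n); cv2.imwrite(f"pics/{n}0.png",p); np.save(f"pics/{n}0d.npy",d)
    i=vision.camera_info(n); C=-i["R"].T@i["t"]; print(n,C.round(3),i["R"].round(3).tolist(),i["mtx"].round(1).tolist())
    for t in ["filter","filter_head","post_tip","balance","pan","tray","cradle","new_filter"]:
        try: print(t,[(np.round(r["point"]).tolist(),round(float(r["p"]),2)) for r in models.recognise(n,t)])
        except Exception as e: print(t,repr(e))
E
```

```text
pics
{'time': np.float64(0.0), 'qpos': array([ 1.309,  0.508, -0.238,  1.501,  0.126,  1.149, -0.155]), 'qd': array([ 0.   ,  0.   , -0.002,  0.   ,  0.002,  0.001, -0.002]), 'tau': array([ 0.0000e+00, -6.2060e+01, -2.1870e+00, -2.4965e+01,  1.3000e-02,
        1.2000e-02, -0.0000e+00]), 'tcp_pos': array([ 0.224, -0.583,  0.23 ]), 'eef_rot': array([-0.001,  0.983,  0.183, -0.   ]), 'contact_force': array([ 0.145, -0.016,  0.939]), 'wrist_torque': array([-0.   , -0.024,  0.019]), 'width': np.float64(0.085)} -0.0187
scene [ 1.282 -0.559  0.913] [[0.571, 0.821, 0.015], [0.55, -0.369, -0.749], [-0.61, 0.436, -0.662]] [[398.3, 0.0, 287.4], [0.0, 398.3, 202.2], [0.0, 0.0, 1.0]]
filter [([298.0, 174.0], 0.81), ([390.0, 168.0], 0.7), ([344.0, 157.0], 0.61), ([323.0, 153.0], 0.56), ([143.0, 301.0], 0.47)]
filter_head [([342.0, 179.0], 0.65)]
post_tip [([346.0, 180.0], 0.91)]
balance [([293.0, 228.0], 0.71)]
pan [([292.0, 226.0], 0.63)]
tray [([205.0, 243.0], 0.63)]
cradle [([205.0, 242.0], 0.95)]
new_filter [([390.0, 232.0], 0.97)]
side [0.375 0.908 0.775] [[-0.979, -0.204, 0.011], [-0.123, 0.543, -0.831], [0.164, -0.815, -0.556]] [[446.6, 0.0, 284.0], [0.0, 446.6, 214.4], [0.0, 0.0, 1.0]]
filter [([243.0, 382.0], 0.96), ([311.0, 327.0], 0.95), ([376.0, 352.0], 0.87), ([348.0, 291.0], 0.66)]
filter_head [([304.0, 360.0], 0.68)]
post_tip [([305.0, 360.0], 0.75)]
balance [([278.0, 251.0], 0.62)]
pan [([279.0, 249.0], 0.75), ([280.0, 176.0], 0.72)]
tray [([335.0, 210.0], 0.74)]
cradle [([331.0, 214.0], 0.64), ([186.0, 347.0], 0.54)]
new_filter [([173.0, 278.0], 0.74)]
```

View pics/scene0.png

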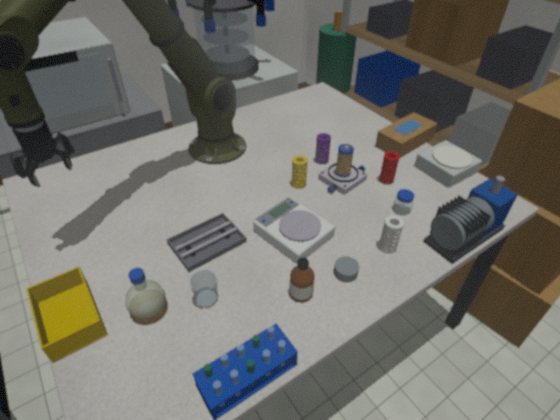

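View pics/side0.png

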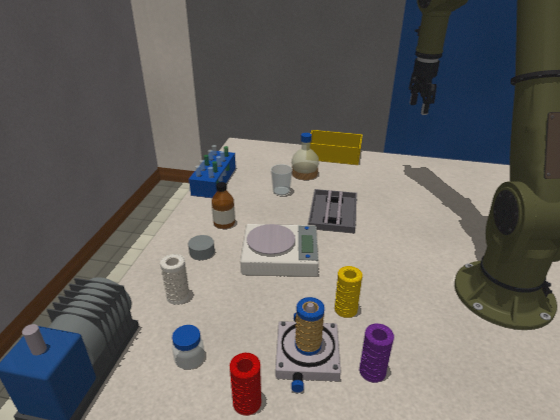

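The spent filter (tan, blue caps) stands on the head at about (344,160) in scene and (310,327) in side, with yellow, purple and red look-alikes around it. The balance pan is at about (300,225) and the tray at about (206,241) in scene. Next I measure with depth from both cameras.

```bash
cat > h.py <<'E'
from station import ctrl, get_state, vision, models
import cv2, numpy as np
def cloud(n,d):
    i=vision.camera_info(n);K=i["mtx"];v,u=np.mgrid[:420,:560]
    P=np.stack([(u-K[0,2])/K[0,0]*d,(v-K[1,2])/K[1,1]*d,d],-1)
    return (P-i["t"])@i["R"]   # R^T(P-t)
def proj(n,X):
    i=vision.camera_info(n);c=i["R"]@np.asarray(X,float)+i["t"];p=i["mtx"]@c;return p[:2]/p[2]
def circ(xy):
    A=np.c_[2*xy,np.ones(len(xy))];s=np.linalg.lstsq(A,(xy**2).sum(1),rcond=None)[0]
    return s[:2],np.sqrt(s[2]+s[:2]@s[:2])
E
python3 - <<'E'
from h import *
for n in ["scene","side"]:
    d=np.load(f"pics/{n}0d.npy");im=cv2.imread(f"pics/{n}0.png");W=cloud(n,d)
    ok=d>0
    z=W[...,2]
    print(n,"table z",np.median(z[ok&(abs(z)<.02)]))
    def near(px,r):
        v,u=np.mgrid[:420,:560];return ok&(np.hypot(u-px[0],v-px[1])<r)
    f=near({"scene":(345,160),"side":(309,327)}[n],35)
    hsv=cv2.cvtColor(im,cv2.COLOR_BGR2HSV)
    # filter surface between z .05-.135
    m=f&(z>.05)&(z<.15); 
    xy0=np.median(W[m][:,:2],0); print("filter med",xy0,m.sum(), W[m][:,2].max())
    m2=m&(np.hypot(*(np.moveaxis(W[...,:2]-xy0,-1,0)))<.06)
    t=m2&(abs(z-.14)<.005); print("top", t.sum(), circ(W[t][:,:2]) if t.sum()>5 else None, W[t][:,:2].mean(0))
    s=m2&(z<.13)&(z>.05); print("side",s.sum(),circ(W[s][:,:2]))
    p=near({"scene":(300,225),"side":(271,240)}[n],60)&(abs(z-.06)<.006)
    h=hsv
    print("pan",p.sum(),np.median(W[p],0)); np.save(f"pics/{n}_pan.npy",W[p])
    (c,r)=cv2.minEnclosingCircle(W[p][:,:2].astype(np.float32)); print("minenc",c,r)
    b=near({"scene":(206,241),"side":(334,210)}[n],45)&(z>.017)&(z<.03)
    rect=cv2.minAreaRect(W[b][:,:2].astype(np.float32)); print("tray",b.sum(),rect)
    np.save(f"pics/{n}_tray.npy",W[b])
    hb=near({"scene":(342,176),"side":(308,348)}[n],45)&(z>.024)&(z<.036)
    print("headtop",hb.sum(),cv2.minAreaRect(W[hb][:,:2].astype(np.float32)))
E
```

```text
scene table z -0.0020877761859017406
filter med [0.44402646 0.27674306] 679 0.1460912643132665
top 106 (array([0.44752003, 0.28332229]), np.float64(0.021175875504437697)) [0.44797524 0.28289705]
side 287 (array([0.44821403, 0.28265962]), np.float64(0.024839508764651706))
pan 1044 [ 0.59985471 -0.02369268  0.05790132]
minenc (0.5787733793258667, -0.022914856672286987) 0.24568872153759003
tray 710 ((0.5054240226745605, -0.2698190212249756), (0.2434643656015396, 0.20202402770519257), 2.410303831100464)
headtop 608 ((0.4646739661693573, 0.2789618968963623), (0.2823972702026367, 0.20974873006343842), 31.51572608947754)
side table z 0.0003556276665621616
filter med [0.44443561 0.30377184] 1298 0.1490779290106815
top 459 (array([0.44649592, 0.2868505 ]), np.float64(0.021329729673087754)) [0.44619429 0.28838945]
side 746 (array([0.44625505, 0.28670142]), np.float64(0.02559691513136386))
pan 1243 [ 0.59951959 -0.02008921  0.05992907]
minenc (0.6187084913253784, -0.14360590279102325) 0.19166706502437592
tray 593 ((0.4688950777053833, -0.3377411365509033), (0.162312850356102, 0.35395708680152893), 10.021187782287598)
headtop 2192 ((0.4467984735965729, 0.2870337963104248), (0.1298181712627411, 0.18964934349060059), 9.390026092529297)
```

```bash
python3 - <<'E'
from h import *
for n in ["scene","side"]:
    d=np.load(f"pics/{n}0d.npy");W=cloud(n,d);z=W[...,2];ok=d>0
    ims=cv2.imread(f"pics/{n}0.png")
    # pan
    m=ok&(abs(z-(.058 if n=="scene" else .06))<.005)&(np.hypot(W[...,0]-.6,W[...,1]+.022)<.09)
    (c,r)=cv2.minEnclosingCircle(W[m][:,:2].astype(np.float32)); print(n,"pan",m.sum(),np.round(c,4),round(r,4),W[m].mean(0).round(4))
    t=ok&(z>.012)&(z<.032)&(abs(W[...,0]-.48)<.2)&(abs(W[...,1]+.24)<.2)
    k,l,st,ce=cv2.connectedComponentsWithStats(t.astype(np.uint8))
    for j in range(1,k):
        if st[j,4]>80:
            q=W[l==j][:,:2].astype(np.float32); print(" comp",st[j],np.round(q.mean(0),3),cv2.minAreaRect(q))
    # all objects
    m=ok&(z>.012)&(z<.25)&(abs(W[...,1])<.6)&(W[...,0]>.25)&(W[...,0]<1.1)
    k,l,st,ce=cv2.connectedComponentsWithStats(m.astype(np.uint8))
    for j in range(1,k):
        if st[j,4]>60:
            q=W[l==j]; print(" obj",np.round(ce[j]),st[j,4],"med",np.median(q,0).round(3),"zmax",q[:,2].max().round(3))
E
```

```text
scene pan 1002 [ 0.5984 -0.0228] 0.0663 [ 0.6008 -0.0247  0.0578]
 comp [166 213  81  58 978] [ 0.46  -0.275] ((0.4569604694843292, -0.2713066041469574), (0.14703859388828278, 0.20233386754989624), 2.842133045196533)
 comp [253 224  44  37 189] [ 0.589 -0.11 ] ((0.584876298904419, -0.11100450903177261), (0.19225342571735382, 0.006032196339219809), 10.474386215209961)
 comp [195 292  23  14  89] [ 0.666 -0.372] ((0.6621325016021729, -0.3709925711154938), (0.05907351151108742, 0.023860707879066467), 71.56556701660156)
 obj [391. 152.] 1048 med [0.468 0.547 0.064] zmax 0.112
 obj [323. 147.] 392 med [0.325 0.284 0.074] zmax 0.112
 obj [343. 171.] 1232 med [0.466 0.265 0.031] zmax 0.146
 obj [436. 168.] 684 med [0.631 0.576 0.046] zmax 0.071
 obj [299. 170.] 446 med [0.395 0.124 0.078] zmax 0.112
 obj [471. 218.] 4236 med [0.905 0.364 0.127] zmax 0.202
 obj [404. 201.] 404 med [0.697 0.33  0.052] zmax 0.073
 obj [295. 240.] 3856 med [ 0.626 -0.069  0.049] zmax 0.136
 obj [205. 240.] 978 med [ 0.461 -0.277  0.019] zmax 0.027
 obj [391. 233.] 627 med [0.793 0.165 0.082] zmax 0.113
 obj [34
[... 531 characters left out ...]
, (0.13984793424606323, 0.2130366563796997), 3.0769221782684326)
 obj [295. 166.] 1331 med [ 0.605 -0.461  0.066] zmax 0.155
 obj [215. 184.] 2155 med [ 0.857 -0.273  0.063] zmax 0.139
 obj [288. 242.] 4336 med [ 0.549 -0.004  0.048] zmax 0.065
 obj [200. 245.] 479 med [0.782 0.019 0.034] zmax 0.039
 obj [174. 277.] 1043 med [0.775 0.199 0.081] zmax 0.114
 obj [347. 289.] 1077 med [0.379 0.156 0.082] zmax 0.114
 obj [ 68. 351.] 12329 med [0.853 0.472 0.126] zmax 0.202
 obj [307. 345.] 4220 med [0.445 0.309 0.032] zmax 0.149
 obj [187. 346.] 1112 med [0.68  0.362 0.061] zmax 0.074
 obj [376. 350.] 1441 med [0.311 0.317 0.086] zmax 0.114
 obj [245. 381.] 1600 med [0.537 0.438 0.088] zmax 0.114
```

```bash
python3 - <<'E'
from h import *
ims=[]
for n,(u,v,w) in {"scene":(206,241,50),"side":(334,210,40)}.items():
    im=cv2.imread(f"pics/{n}0.png")[v-w:v+w,u-w:u+w]; ims.append(cv2.resize(im,(400,400),interpolation=cv2.INTER_CUBIC))
cv2.imwrite("pics/tray_crop.png",np.hstack(ims))
E
```

```text
(no output)
```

View pics/tray_crop.png

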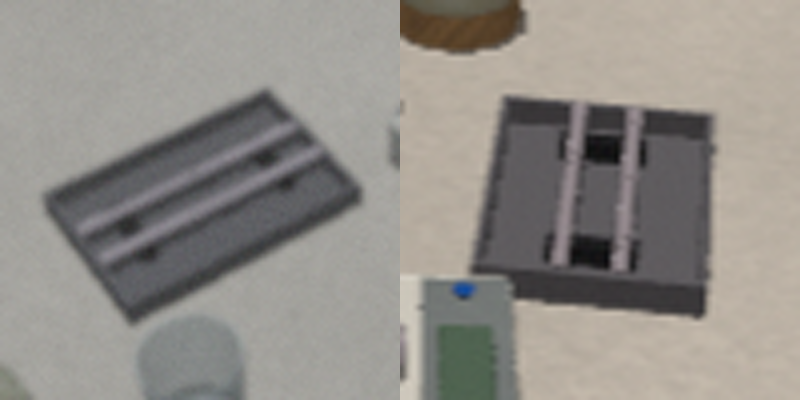

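```bash
cat >> h.py <<'E'
from scipy.spatial.transform import Rotation as Ro
FIL=np.array([.447,.285]); PAN=np.array([.600,-.022]); TRAY=np.array([.457,-.272]); TY=np.radians(3)
PZ=.0235
def Rt(phi,beta,s):
    """tool z = heading phi, pitched down beta; y horizontal with sign s"""
    h=np.array([np.cos(phi),np.sin(phi),0]);k=np.array([0,0,1.])
    z=np.cos(beta)*h-np.sin(beta)*k; y=s*np.cross(k,h); return np.c_[np.cross(y,z),y,z]
def q(R): 
    x=Ro.from_matrix(R).as_quat(); return [x[3],x[0],x[1],x[2]]
def tcp(pinch,R): return np.asarray(pinch)+PZ*R[:,2]
E
python3 - <<'E'
from h import *
D=np.radians
print("first grasps")
for yaw in range(-180,180,30):
    R=Rt(D(yaw),D(90),1); a=[ctrl.ik(tcp([*FIL,z],R),q(R)) for z in (.116,.27)]
    b=[ctrl.ik(tcp([*PAN,z],R),q(R)) for z in (.146,.27)]
    print(yaw,[None if x is None else np.round(x,2).tolist() for x in a+b])
print("pan regrasp")
for beta in (0,15,25,35,45):
  for phi in range(-120,150,30):
   for s in (1,-1):
    R=Rt(D(phi),D(beta),s); x=ctrl.ik(tcp([*PAN,.12],R),q(R))
    if x is not None: print(beta,phi,s,np.round(x,2))
print("tray")
for beta in (0,15,25,35,45):
  for phi in (93,-87):
   for s in (1,-1):
    R=Rt(D(phi),D(beta+90),s); x=ctrl.ik(tcp([*TRAY,.05],R),q(R))
    if x is not None: print(beta,phi,s,np.round(x,2))
E
```

```text
first grasps
-180 [[-0.16, 0.59, -0.69, 1.93, 0.52, 0.81, -2.71], [0.15, 0.58, -1.25, 1.72, 0.58, 1.27, -2.81], [0.2, 0.58, -0.33, 1.71, 0.23, 0.89, -1.8], [0.28, 0.48, -0.46, 1.54, 0.22, 1.17, -1.79]]
-150 [[-0.13, 0.61, -0.75, 1.93, 0.56, 0.82, -2.23], [-0.01, 0.45, -0.9, 1.72, 0.38, 1.16, -2.07], [0.28, 0.6, -0.45, 1.71, 0.32, 0.91, -1.35], [0.38, 0.5, -0.62, 1.54, 0.31, 1.2, -1.34]]
-120 [[-0.11, 0.62, -0.78, 1.93, 0.58, 0.84, -1.73], [0.01, 0.46, -0.94, 1.72, 0.4, 1.17, -1.56], [0.36, 0.62, -0.59, 1.71, 0.41, 0.94, -0.92], [0.46, 0.53, -0.77, 1.54, 0.39, 1.23, -0.9]]
-90 [[-0.08, 0.63, -0.83, 1.93, 0.62, 0.86, -1.24], [0.08, 0.51, -1.09, 1.72, 0.48, 1.21, -1.13], [0.44, 0.66, -0.73, 1.71, 0.51, 0.98, -0.49], [0.51, 0.56, -0.87, 1.54, 0.44, 1.25, -0.42]]
-60 [[-0.05, 0.65, -0.89, 1.93, 0.65, 0.88, -0.76], [0.07, 0.5, -1.07, 1.72, 0.47, 1.2, -0.59], [0.49, 0.69, -0.84, 1.71, 0.59, 1.02, -0.03], [0.55, 0.59, -0.96, 1.54, 0.49, 1.28, 0.05]]
-30 [[-0.03, 0.67, -0.93, 1.93, 0.69, 0.9, -0.27], [0.1, 0.53, -1.14, 1.72, 0.51, 1.23, -0.11], [0.54, 0.72, -0.94, 1.71, 0.66, 1.06, 0.42], [0.
[... 5763 characters left out ...]
.79  0.38]
15 -87 -1 [ 0.56  0.69  0.09  1.85 -0.36  0.8  -2.17]
25 93 1 [-0.34  0.85  0.95  2.18 -0.97  0.31 -1.83]
25 93 -1 [ 0.21  0.62  0.03  2.17  1.1   0.45 -0.74]
25 -87 1 [ 1.06  0.83 -0.63  1.75  0.12  0.93  0.51]
25 -87 -1 [ 0.65  0.76  0.07  1.76 -0.44  0.98 -2.07]
35 93 1 [-0.51  1.04  1.14  2.23 -1.36  0.32 -1.55]
35 93 -1 [-0.05  0.69  0.25  2.23  1.34  0.45 -1.09]
35 -87 1 [ 1.12  0.92 -0.67  1.66  0.04  1.07  0.59]
35 -87 -1 [ 0.7   0.84  0.07  1.66 -0.5   1.17 -2.  ]
45 93 1 [ 0.05  0.75 -0.04  2.26  1.52  0.81  1.76]
45 93 -1 [-0.31  0.83  0.52  2.26  1.5   0.41 -1.38]
45 -87 1 [ 1.16  1.02 -0.69  1.56 -0.03  1.21  0.65]
45 -87 -1 [ 0.74  0.93  0.09  1.57 -0.56  1.35 -1.95]
```

```bash
python3 - <<'E'
from h import *
D=np.radians
R=Rt(D(-90),D(90),1)
ctrl.movep(tcp([*FIL,.29],R),q(R))
s=get_state(); print(s["time"],s["tcp_pos"],s["contact_force"])
p,d=vision.grab_frame("wrist"); cv2.imwrite("pics/w1.png",p); np.save("pics/w1d.npy",d)
H=vision.camera_info("wrist")["hand_eye"]; K=vision.camera_info("wrist")["mtx"]
w,x,y,z=s["eef_rot"]; Rw=Ro.from_quat([x,y,z,w]).as_matrix()
v,u=np.mgrid[:420,:560]
P=np.stack([(u-K[0,2])/K[0,0]*d,(v-K[1,2])/K[1,1]*d,d],-1)
W=(P@H[:3,:3].T+H[:3,3])@Rw.T+s["tcp_pos"]
near=(d>0)&(np.hypot(W[...,0]-.447,W[...,1]-.285)<.045)
t=near&(abs(W[...,2]-.14)<.006); print(t.sum(),np.median(W[t],0), cv2.minEnclosingCircle(W[t][:,:2].astype(np.float32)), circ(W[t][:,:2]))
E
```

```text
4.0417 [0.44757735 0.28422516 0.26629178] [0.48047539 0.09451994 0.79588345]
3189 [0.44653258 0.2886878  0.14078267] ((0.4464472234249115, 0.28617459535598755), 0.02799222059547901) (array([0.44639911, 0.2866867 ]), np.float64(0.02097410369366426))
```

View pics/w1.png

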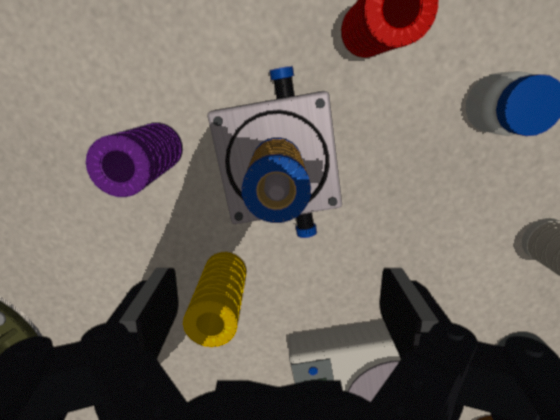

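The wrist view shows the blue-capped filter at about (276,188), clear of purple and yellow. It measures (0.4465, 0.286), which agrees with the other cameras.

```bash
sed -i 's/FIL=np.array(\[.447,.285\])/FIL=np.array([.4465,.2862])/' h.py; python3 - <<'E'
from h import *
R=Rt(np.radians(-90),np.radians(90),1)
def st(m): s=get_state(); print(m,round(s["time"],2),s["tcp_pos"].round(4),s["contact_force"].round(1),s["wrist_torque"].round(2),round(float(s["width"]),4))
ctrl.movel([*(FIL+[-.0006,.0006]),.092],max_speed=.12); st("down")
ctrl.close_gripper(60); st("closed")
p,d=vision.grab_frame("side"); cv2.imwrite("pics/s1.png",p)
E
```

```text
down 5.7 [0.4462 0.2871 0.0926] [-0.2 -0.2  0.3] [-0.07 -0.02  0.01] 0.0854
closed 6.11 [0.446  0.287  0.0926] [-0.9 -2.   5.1] [-0.26  0.16 -0.01] 0.0524
```

View pics/s1.png

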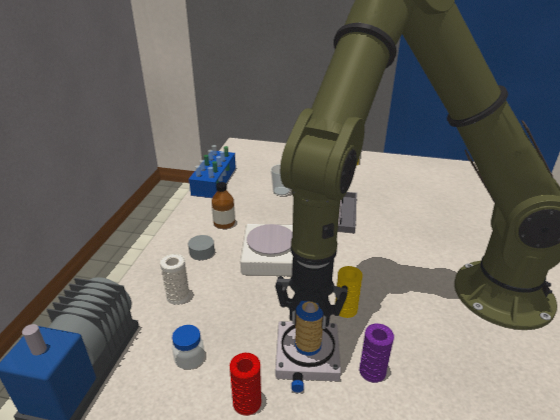

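```bash
python3 - <<'E'
from h import *
def st(m): s=get_state(); print(m,round(s["time"],2),s["tcp_pos"].round(4),s["contact_force"].round(1),s["wrist_torque"].round(2),round(float(s["width"]),4))
ctrl.movel([*(FIL+[-.0006,.0006]),.13],max_speed=.06); st("up1")
ctrl.movel([*(FIL+[-.0006,.0006]),.235],max_speed=.12); st("up2")
p,d=vision.grab_frame("side"); cv2.imwrite("pics/s2.png",p)
ctrl.movel([*PAN,.235],max_speed=.2); st("over pan")
p,d=vision.grab_frame("side"); cv2.imwrite("pics/s3.png",p)
p2,d=vision.grab_frame("scene"); cv2.imwrite("pics/c3.png",np.hstack([cv2.resize(p2[100:310,200:480],(400,300)),cv2.resize(p[100:310,180:460],(400,300))]))
E
```

```text
up1 6.94 [0.4459 0.2865 0.1299] [ 0.7 -0.7 -2.1] [ 0.04 -0.02 -0.07] 0.0522
up2 7.97 [0.4457 0.2863 0.2343] [ 0.   0.  -2.3] [-0.06 -0.02 -0.  ] 0.0524
over pan 9.89 [ 0.5997 -0.0207  0.2353] [-0.4  0.2 -2.2] [ 0.02  0.07 -0.05] 0.0522
```

View pics/c3.png

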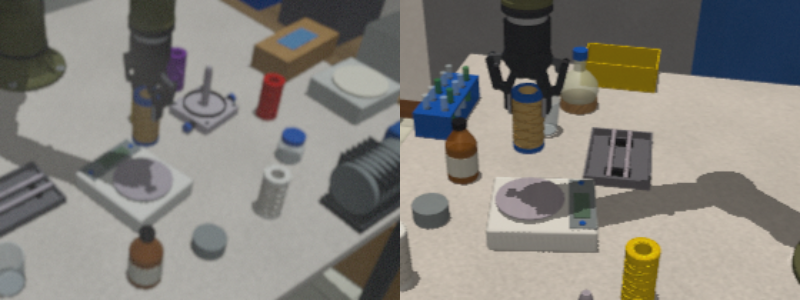

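The filter is off the post and hanging upright over the pan, and the force reads about 2.3 N of weight. Lowering it now.

```bash
python3 - <<'E'
from h import *
def st(m): s=get_state(); print(m,round(s["time"],2),s["tcp_pos"].round(4),s["contact_force"].round(1),s["wrist_torque"].round(2),round(float(s["width"]),4)); return s
ctrl.movel([*PAN,.132],max_speed=.1); st("near")
z=.132
while z>.117:
    z-=.0015; ctrl.movel([*PAN,z],max_speed=.03); s=get_state()
    if s["contact_force"][2]>1: break
st("contact")
p,d=vision.grab_frame("side"); cv2.imwrite("pics/s4.png",p[120:330,160:440].repeat(2,0).repeat(2,1))
E
```

```text
near 11.18 [ 0.6005 -0.0218  0.1327] [ 0.5 -0.  -1.7] [-0.02 -0.04  0.03] 0.0523
contact 12.93 [ 0.6001 -0.0219  0.1227] [-3.7 -0.6  7. ] [-0.25  0.74 -0.05] 0.0521
```

View pics/s4.png

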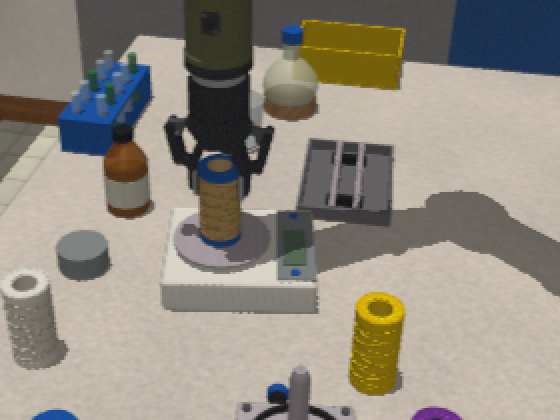

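```bash
python3 - <<'E'
from h import *
def st(m): s=get_state(); print(m,round(s["time"],2),s["tcp_pos"].round(4),s["contact_force"].round(1),round(float(s["width"]),4)); return s
ctrl.ungrasp(); st("open")
ctrl.pause(.2)
P=get_state()["tcp_pos"]
ctrl.movel([P[0],P[1],.27],max_speed=.12); s=st("up")
p,d=vision.grab_frame("side"); W=cloud("side",d)
m=(d>0)&(W[...,2]>.08)&(W[...,2]<.18)&(np.hypot(W[...,0]-.6,W[...,1]+.022)<.06)
z=W[...,2]; t=m&(abs(z-.17)<.005); b=m&(z<.16)
print("side top",circ(W[t][:,:2]),"body",circ(W[b][:,:2]),W[m][:,2].max())
for zz in (.09,.11,.13,.15):
    k=m&(abs(z-zz)<.01); print(zz,k.sum(),circ(W[k][:,:2]))
pp,d=vision.grab_frame("scene"); W=cloud("scene",d);z=W[...,2]
m=(d>0)&(z>.08)&(z<.18)&(np.hypot(W[...,0]-.6,W[...,1]+.022)<.06)
t=m&(abs(z-.168)<.005);b=m&(z<.16); print("scene top",circ(W[t][:,:2]),"body",circ(W[b][:,:2]))
cv2.imwrite("pics/c5.png",np.hstack([cv2.resize(pp[100:310,200:480],(400,300)),cv2.resize(p[100:310,180:460],(400,300))]))
E
```

```text
open 13.41 [ 0.6    -0.022   0.1214] [ 0.  -1.4  1.1] 0.0854
up 15.0 [ 0.5997 -0.0221  0.2692] [0.5 0.  0.4] 0.0853
side top (array([ 0.59998373, -0.02042288]), np.float64(0.022310386814895576)) body (array([ 0.60001383, -0.01880549]), np.float64(0.023306739151426326)) 0.17327089770520682
0.09 127 (array([ 0.60045156, -0.02197086]), np.float64(0.02587262730532459))
0.11 137 (array([ 0.60091495, -0.02188763]), np.float64(0.025752645811483687))
0.13 134 (array([ 0.60038856, -0.0218346 ]), np.float64(0.025780341206076546))
0.15 153 (array([ 0.5994844 , -0.01684866]), np.float64(0.02170336618213027))
scene top (array([ 0.60196466, -0.02529227]), np.float64(0.022337900098659626)) body (array([ 0.60452677, -0.02733796]), np.float64(0.022532077245261798))
```

View pics/c5.png

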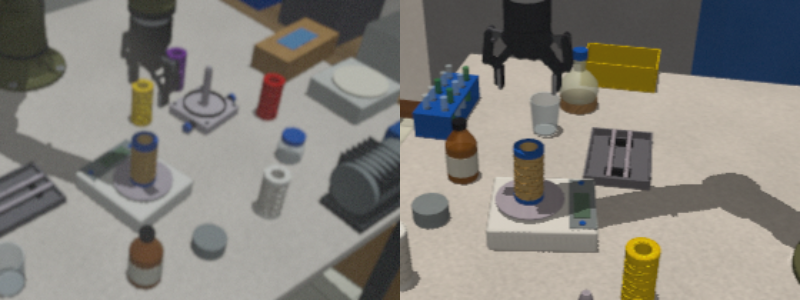

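The filter stands upright at the pan centre, about (0.6005, -0.0225), and stayed released for over 1.5 s. Next I take it from the side with the tool tilted.

```bash
python3 - <<'E'
from h import *
D=np.radians
def st(m): s=get_state(); print(m,round(s["time"],2),s["tcp_pos"].round(4),s["contact_force"].round(1),round(float(s["width"]),4)); return s
R=Rt(D(-90),D(30),1); c=np.array([.6005,-.0225,.12])
ctrl.movel([.6,.13,.30],max_speed=.25)
pre=tcp(c-.16*R[:,2],R); print(pre, ctrl.ik(pre,q(R)), ctrl.ik(tcp(c,R),q(R)), ctrl.ik(tcp(c+[0,0,.16],R),q(R)))
ctrl.movep(pre,q(R)); st("pre"); print(get_state()["qpos"].round(2))
p,d=vision.grab_frame("side"); pp,d=vision.grab_frame("scene")
cv2.imwrite("pics/c6.png",np.hstack([cv2.resize(pp,(400,300)),cv2.resize(p,(400,300))]))
p,d=vision.grab_frame("wrist"); cv2.imwrite("pics/w6.png",p)
E
```

```text
[0.6005     0.09571247 0.18825   ] [-0.36553545  0.90691689 -0.51804558  1.42792279  1.00122001  1.87590119
 -1.10967473] [-0.17570694  0.93633809 -0.49701649  1.67105734  1.12512714  1.65985444
 -1.21374869] [-0.11982705  0.74122383 -0.59982838  1.58038074  1.09537246  1.83954031
 -0.98803427]
pre 16.73 [0.6011 0.0939 0.1886] [0.  0.1 0.1] 0.0854
[-0.36  0.91 -0.52  1.43  1.    1.88 -1.11]
```

View pics/c6.png

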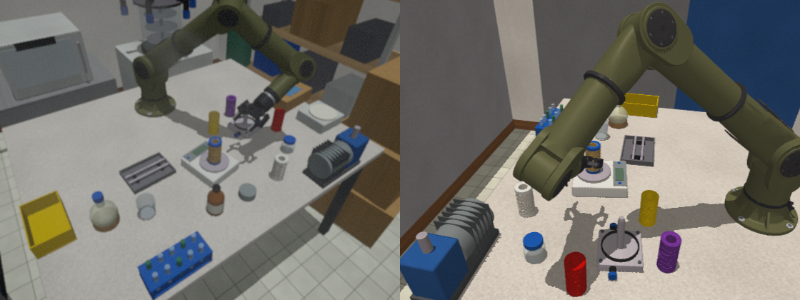

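View pics/w6.png

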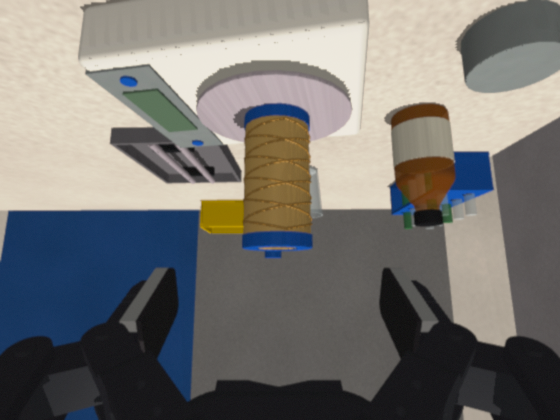

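The wrist view shows the filter centred between the fingers, at about column 278. Approaching.

```bash
python3 - <<'E'
from h import *
D=np.radians
def st(m): s=get_state(); print(m,round(s["time"],2),s["tcp_pos"].round(4),s["contact_force"].round(1),s["wrist_torque"].round(2),round(float(s["width"]),4)); return s
R=Rt(D(-90),D(30),1); c=np.array([.6005,-.0225,.12])
ctrl.movel(tcp(c,R),max_speed=.12); st("at")
p,d=vision.grab_frame("wrist"); cv2.imwrite("pics/w7.png",p)
ctrl.close_gripper(60); st("closed")
ctrl.movel(tcp(c+[0,0,.03],R),max_speed=.06); st("up a")
ctrl.movel(tcp(c+[0,0,.17],R),max_speed=.15); st("up"); print(get_state()["qpos"].round(2))
p,d=vision.grab_frame("side"); pp,d=vision.grab_frame("scene")
cv2.imwrite("pics/c7.png",np.hstack([cv2.resize(pp[40:280,180:500],(400,300)),cv2.resize(p[60:300,180:500],(400,300))]))
h=np.array([np.cos(D(-87)),np.sin(D(-87)),0])
for b in (110,115,120,125):
    R2=Rt(D(-87),D(b),1)
    print(b,[ctrl.ik(tcp(np.array([*TRAY,z])+.005*h,R2),q(R2)) for z in (.0465,.25)])
E
```

```text
at 18.37 [ 0.6007 -0.0419  0.1085] [ 0.3 -0.1  0.3] [ 0.86  0.03 -0.01] 0.0854
closed 18.82 [ 0.6005 -0.0427  0.1086] [-0.5  2.3  2.5] [ 0.57  0.07 -0.2 ] 0.0519
up a 19.48 [ 0.6005 -0.0429  0.1384] [-0.5  0.1 -1.7] [1.3  0.03 0.02] 0.0516
up 20.56 [ 0.6003 -0.043   0.2773] [ 0.2  0.2 -2.2] [ 1.24 -0.01  0.09] 0.0519
[-0.17  0.71 -0.51  1.57  1.06  1.8  -0.95]
110 [array([ 1.23032585,  0.95487335, -1.03579877,  1.78771554,  0.56209679,
        0.99600973,  0.06926008]), array([ 1.07449972,  0.55953672, -0.68284482,  1.58527053,  0.03721098,
        1.27611334,  0.47983476])]
115 [array([ 1.25827449,  1.00292893, -1.05800162,  1.73968734,  0.50642971,
        1.05125087,  0.13166753]), array([ 1.10206086,  0.60275976, -0.69776135,  1.54854692, -0.00559066,
        1.33048194,  0.50969994])]
120 [array([ 1.27962549,  1.05019949, -1.07317093,  1.69149442,  0.45293159,
        1.10705986,  0.18807933]), array([ 1.12725947,  0.64822587, -0.71450187,  1.51332643, -0.04360446,
        1.38423707,  0.53130177])]
125 [array([ 1.29582859,  1.09705105, -1.08345496,  1.64338126,  0.40199913,
        1.16359178,  0.23820404]), array([ 1.1500357 ,  0.69544662, -0.73251604,  1.47984224, -0.07810014,
        1.43666688,  0.54592297])]
```

View pics/c7.png

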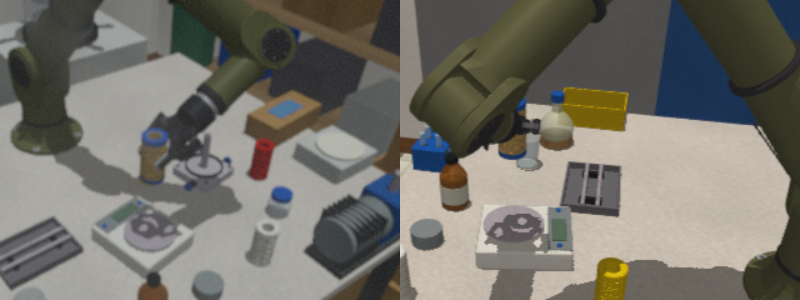

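Held upright, with the weight on the wrist. Swinging to above the tray.

```bash
python3 - <<'E'
from h import *
D=np.radians
def st(m): s=get_state(); print(m,round(s["time"],2),s["tcp_pos"].round(4),s["contact_force"].round(1),s["wrist_torque"].round(2),round(float(s["width"]),4)); return s
h=np.array([np.cos(D(-87)),np.sin(D(-87)),0]); R=Rt(D(-87),D(120),1)
ctrl.movep(tcp(np.array([*TRAY,.25])+.005*h,R),q(R)); st("over")
ctrl.movel(tcp(np.array([*TRAY,.11])+.005*h,R),max_speed=.15); st("low")
print(get_state()["qpos"].round(2))
p,d=vision.grab_frame("side");np.save("pics/s8d.npy",d);cv2.imwrite("pics/s8.png",p); pp,d2=vision.grab_frame("scene");np.save("pics/c8d.npy",d2);cv2.imwrite("pics/sc8.png",pp)
cv2.imwrite("pics/c8.png",np.hstack([cv2.resize(pp[120:360,60:380],(400,300)),cv2.resize(p[60:300,180:500],(400,300))]))
E
```

```text
over 22.16 [ 0.4569 -0.2637  0.2296] [ 1.   0.  -1.8] [-0.67 -0.09 -0.03] 0.0518
low 23.24 [ 0.4573 -0.2653  0.0904] [ 1.2 -0.7 -1.7] [-0.73 -0.06  0.01] 0.0521
[ 1.1   0.8  -0.67  1.66  0.03  1.11  0.56]
```

View pics/c8.png

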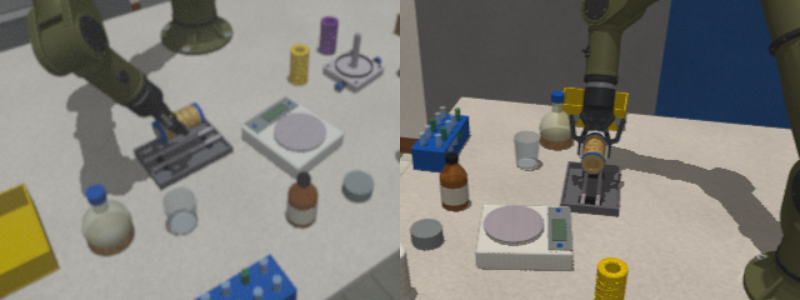

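```bash
python3 - <<'E'
from h import *
from scipy.optimize import least_squares
for n,f in (("side","s8"),("scene","sc8")):
    d=np.load(f"pics/{'s8d' if n=='side' else 'c8d'}.npy"); im=cv2.imread(f"pics/{f}.png"); W=cloud(n,d)
    hsv=cv2.cvtColor(im,cv2.COLOR_BGR2HSV)
    tan=(hsv[...,0]>8)&(hsv[...,0]<25)&(hsv[...,1]>90)&(hsv[...,2]>60)
    m=(d>0)&tan&(np.linalg.norm(W-np.array([.457,-.272,.11]),axis=-1)<.075)
    m=cv2.erode(m.astype(np.uint8),np.ones((3,3)))>0
    P=W[m]
    def res(a):
        c=np.array([a[0],-.272,a[1]]);u=np.array([a[2],1,a[3]]);u/=np.linalg.norm(u)
        v=P-c;return np.linalg.norm(v-np.outer(v@u,u),axis=1)-.0262
    r=least_squares(res,[.457,.11,-.05,0],loss="soft_l1",f_scale=.002)
    print(n,m.sum(),"x,z at y=-.272",r.x[:2].round(4),"yaw deg",np.degrees(np.arctan(-r.x[2])).round(2),"pitch",np.degrees(np.arctan(r.x[3])).round(2),"rms",np.std(r.fun).round(4), "y range",P[:,1].min().round(3),P[:,1].max().round(3))
E
```

```text
side 279 x,z at y=-.272 [0.461  0.1113] yaw deg -4.12 pitch 6.45 rms 0.0053 y range -0.311 -0.213
scene 107 x,z at y=-.272 [0.4581 0.1088] yaw deg 3.09 pitch -0.72 rms 0.002 y range -0.306 -0.234
```

The scene fit agrees: yaw 3.1°, pitch about -1°, x 0.458. The side fit is poor, with an rms of 5 mm because it is mixed with fingers. Lowering with contact watch.

```bash
python3 - <<'E'
from h import *
D=np.radians
def st(m): s=get_state(); print(m,round(s["time"],2),s["tcp_pos"].round(4),s["contact_force"].round(1),s["wrist_torque"].round(2),round(float(s["width"]),4)); return s
h=np.array([np.cos(D(-87)),np.sin(D(-87)),0]); R=Rt(D(-87),D(120),1)
g=lambda z: tcp(np.array([*TRAY,z])+.005*h+[0,.002,0],R)
ctrl.movel(g(.056),max_speed=.1); st("near")
z=.056
while z>.042:
    z-=.0015; ctrl.movel(g(z),max_speed=.03); s=get_state()
    print(round(z,4),s["contact_force"].round(1),s["wrist_torque"].round(2))
    if s["contact_force"][2]>1.5: break
st("contact")
p,d=vision.grab_frame("side"); pp,d2=vision.grab_frame("scene")
cv2.imwrite("pics/c9.png",np.hstack([cv2.resize(pp[190:295,135:275],(400,300)),cv2.resize(p[150:255,260:400],(400,300))]))
E
```

```text
near 24.03 [ 0.457  -0.2632  0.0359] [-0.4  0.3 -1.9] [-0.76 -0.03  0.04] 0.0516
0.0545 [ 0.1 -0.  -1.7] [-0.75 -0.02 -0.03]
0.053 [ 0.3  0.5 -1.5] [-0.69 -0.01  0.02]
0.0515 [ 0.  -0.6 -2. ] [-0.73  0.    0.01]
0.05 [-0.1  0.8 -1.3] [-0.78  0.04 -0.02]
0.0485 [-1.5 -0.2  4. ] [-0.25  0.15  0.04]
contact 25.28 [ 0.4568 -0.2632  0.0287] [-1.5 -0.2  4. ] [-0.25  0.15  0.04] 0.0518
```

View pics/c9.png

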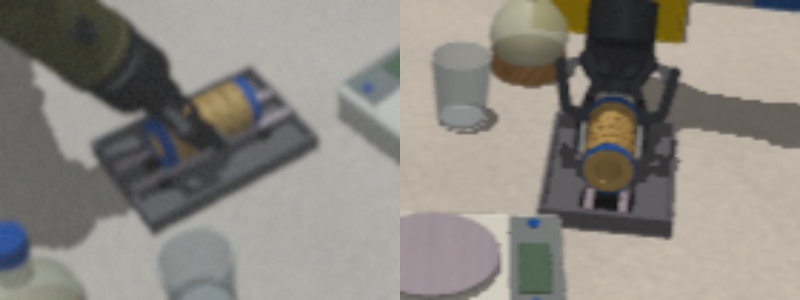

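```bash
python3 - <<'E'
from h import *
D=np.radians
def st(m): s=get_state(); print(m,round(s["time"],2),s["tcp_pos"].round(4),s["contact_force"].round(1),s["wrist_torque"].round(2),round(float(s["width"]),4)); return s
h=np.array([np.cos(D(-87)),np.sin(D(-87)),0]); R=Rt(D(-87),D(120),1)
g=lambda z: tcp(np.array([*TRAY,z])+.005*h+[0,.002,0],R)
ctrl.movel(g(.0475),max_speed=.03); st("press")
ctrl.ungrasp(); st("open"); ctrl.pause(.2)
P=get_state()["tcp_pos"]; ctrl.movel(P-.04*R[:,2],max_speed=.06); st("back")
ctrl.movel(P-.20*R[:,2],max_speed=.2); st("out")
ctrl.pause(.3)
p,d=vision.grab_frame("side"); pp,d2=vision.grab_frame("scene")
for n,im,dd in (("side",p,d),("scene",pp,d2)):
    W=cloud(n,dd); hsv=cv2.cvtColor(im,cv2.COLOR_BGR2HSV)
    m=(dd>0)&(W[...,2]>.03)&(np.linalg.norm(W-np.array([.457,-.272,.05]),axis=-1)<.085)
    r=cv2.minAreaRect(W[m][:,:2].astype(np.float32)); print(n,m.sum(),r,"zmax",np.percentile(W[m][:,2],[50,98]).round(4))
cv2.imwrite("pics/c10.png",np.hstack([cv2.resize(pp[190:295,135:275],(400,300)),cv2.resize(p[150:255,260:400],(400,300))]))
cv2.imwrite("pics/c10f.png",np.hstack([cv2.resize(pp,(400,300)),cv2.resize(p,(400,300))]))
E
```

```text
press 25.63 [ 0.4568 -0.2632  0.0286] [-3.5 -0.9 13.8] [0.44 0.57 0.15] 0.0522
open 26.07 [ 0.4566 -0.2632  0.0269] [ 0.  -0.4 -0.1] [-0.52 -0.01 -0.02] 0.0855
back 27.08 [ 0.4575 -0.283   0.0616] [0.4 0.7 0.6] [-0.55 -0.    0.  ] 0.0855
out 28.03 [ 0.4615 -0.3622  0.1994] [-0.2  0.2 -0.8] [-0.5  -0.02 -0.05] 0.0852
side 517 ((0.4567263424396515, -0.26971951127052307), (0.05494772642850876, 0.11878925561904907), 2.678218364715576) zmax [0.0648 0.0751]
scene 692 ((0.45887377858161926, -0.27086392045021057), (0.058530066162347794, 0.11265441030263901), 1.7127524614334106) zmax [0.0628 0.0725]
```

View pics/c10.png

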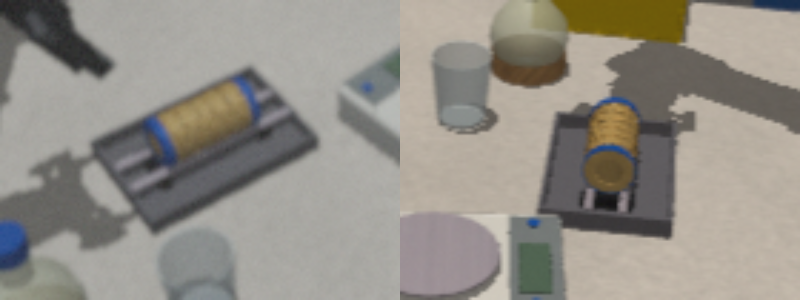

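View pics/c10f.png

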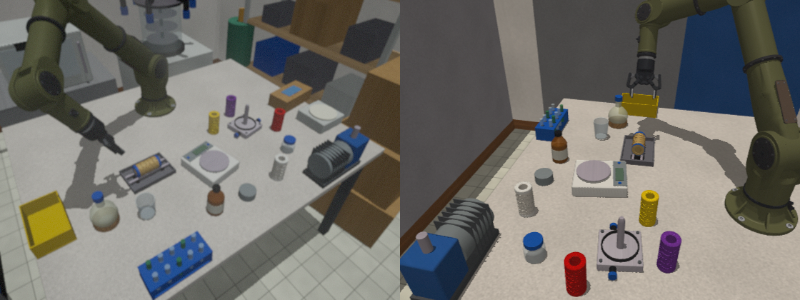

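The filter lies in the groove on both bars, with its top at about 73–75 mm (73.5 expected) and yaw about 2–3°. The arm is clear and the bystanders haven't moved.

```bash
python3 - <<'E'
from station import ticket,get_state
print(get_state()["time"]); print(ticket.close_job())
E
```

```text
28.4333
the job is handed in; nothing more can be done
None
```

The job is done and handed in at 28.4 s. I lifted the spent filter straight off its post and stood it at the centre of the balance pan. It stayed released there for at least 1.5 s. I then took it again from the side with a tilted tool, turned it 90°, laid it along the two cradle bars and let go.

**Last checks:**
- **Pose in the tray:** both fixed cameras show the filter within about 2 mm of the tray's centre. It is turned about 2–3°, against the tray's 3°. Its top is at about 73–75 mm, where 73.5 mm is expected.
- **Robot clear:** the gripper is well away from the filter and reads no contact force.
- **Other things:** the new filter, the other loose things and the look-alikes look unmoved in the pictures. I did not measure them again.
- **Forces:** the highest reading I printed was about 14 N, when seating the filter on the bars.

**Disagreements:** before lowering, the side-camera fit of the filter's axis gave yaw -4° and pitch +6°, with 5 mm scatter. It disagreed with the scene camera (3.1° and -0.7°), so I relied on the scene camera. Contact on the bars also came about 2 mm higher than expected. Once released, the filter seated at the right height.

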